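# Pen a sample tin in the carrier and drop its gravity latch

## Robot

A 6-joint arm with a two-finger parallel gripper is mounted at the origin on a cart in front of the work surface, level with it; the furniture and walls round the work are solid. World frame = base frame: x ahead of the robot, y to its left, z up, the work surface at z = 0. Lengths are in m, angles in rad, forces in N, time in s.
With the tool pointing down it reaches from about 0.375 to 0.9 m from the base axis. Payload 3.1 kg.
Tool frame: the origin (TCP) lies at the very end of the fingers, on their centre line; the grasp point (between the pads) lies 19 mm behind it (manip.pinch_z is the distance from the TCP to the grasp point, in m); z points along the fingers, y is the line along which they close (so a half turn about z gives the same grasp; the last joint's range is limited). The gripper opens to 85 mm and grips with 20 to 120 N. Pads are 22 mm wide; open, the fingers measure 114 mm over their backs; the gripper's body (76 mm by 85 mm) begins 54 mm behind the grasp point. The pads swing forward as they close: fully open they stand 13 mm farther back than shut.
Start: joints at [-1.319, 0.527, 1.433, -0, 1.181, -0.178], TCP at [0.26, -0.568, 0.231] pointing down, gripper open.
Joint ranges: [-3.08, 3.08], [-0.75, 2.2], [0.22, 2.44], [-1.43, 4.57], [0, 2.65], [-2.85, 2.85]. Speed limits (rad/s): [2.79, 2.79, 3.14, 3.14, 3.14, 3.14].

## Interface

Orientations are given as a unit quaternion [x, y, z, w].
In Python, from station import manip gives the robot as it stands.
- The arm moves only by the tool servo_tool, never from a script. Its argument "commands" is one flat list of numbers, 7 for each row, row after row: the shift along the tool's x, y, z each as a share of 500 mm, from -1 to 1, then the turn, a rotation vector about the tool's x, y, z each as a share of 360 degrees, from -1 to 1, then the opening, from -1 (shut) to 1 (fully open). In form: [dx, dy, dz, rx, ry, rz, claw, dx, dy, dz, rx, ry, rz, claw, ...]. A call has 1 to 12 rows; each row shifts and turns the commanded pose from where the row before left it, along the tool's axes as they then stand; what a row does not reach is not made up. A row lasts 1/12 s, in which the tool goes at most 41.7 mm and 7.16 degrees, less where a joint would pass 70% of its speed; a pose out of reach is approached as far as the arm can. A call with a number of a shift or a turn outside -1 to 1 is refused whole. A call with a gripper value outside its range is refused whole. The fingers move at their own pace and stop on an object; "force" is the grip in N (left out, the last holds). Time passes only in rows, so rows that do not move let the fingers close. It gives the time, the measured TCP pose, the force, the opening and the grip force at its end, in the units of the state.
- manip.sense(): the state, without advancing time (a new reading comes with each control period).
- manip.snapshot(name): name is "side" or "top" or "wrist"; returns a dict with "img" (400x640x3 uint8, red, green, blue), "mtx" (3x3 intrinsics, pixels), "world_to_cam" (4x4, takes a point from world to camera coordinates). Camera axes: x right, y up, looking along -z (the intrinsics and any distortion apply to the point x, -y, -z); pixel columns grow to the right and rows downward; lengths in m; the calibration is good to about 2 mm. A picture is of the moment at which its call begins. There is no depth.
- manip.sign_off(): hands the job in; it is judged then, once.
Trained networks look in a picture, given as the dict that the camera call returned (one of the last four; its "shot" number tells which), for a name from the list of things; names that differ only in an ending like _2 or _b are one class to them, and where a whole thing is asked for, a point or a joint stands for the part that bears it (a point fixed in the world has none). Each returns a list of dicts, best first, with "conf" (0 to 1); they miss things now and then, are a little off and sometimes report something else, mostly with a low value. They report only what shows in the picture. A call takes as long as a camera call. They do not tell look-alikes from the thing itself.
- manip.look_for(picture, query): "box" ([left, top, width, height] in pixels, round what is visible of it).
- manip.silhouettes(picture, query): "pixels" (400x640 bool, what is visible of it) and "box" ([left, top, width, height] in pixels, round what is visible of it).
The state is a dict: "t": time; "q": joint angles; "qd": joint speeds; "tau": joint torques, N m; "tcp_pos": TCP position; "tool_rot": TCP orientation; "force": force on the tool from outside, world axes, zero at the start; "ft_torque": the same for the moment, N m; "finger_gap": opening from 0.0 (shut) to 1.0 (fully open); "gripper_force": force on a finger pad.
Only numpy, scipy, OpenCV 4.12 (cv2) and the standard library are available. Lean on these libraries where they do the work, as an engineer would, in place of code of your own. Each camera call takes 0.05 s, during which the arm holds its last target. There are 200 camera calls.

## Task

Set the aluminium sample tin down upright on the floor of the pen of the sample carrier. Then close the pen's gate and latch it: raise the latch bar by its red knob, bring it over the keeper lip and in against the sprung buffer, and let it drop fully home into the keeper notch, so that the gate stays shut by itself when you let go. Do not drop the tin, do not ram or force the bar against the keeper, and leave the other things on the bench where they are.

Things in the scene. Friction and masses are not known exactly. Their poses are not given: they have to be found in the camera images.
- carrier: Sample carrier: aluminium plate 160 (x) x 220 (y) x 6 mm, fixed to the bench; origin at the centre of its underside; x away from the robot, y left, z up. On it an open-topped pen with steel walls up to z = 32 mm, inner faces at x = +74 (back), y = +76 (left), y = -62 mm (right); its front, the gate line x = -60 mm, is shut by the gate. Position and yaw vary.
- pen_floor (a point): Middle of the pen's black rubber floor, on its top face (7.5 mm above the bench), 72 mm beyond the gate line. Axes as the carrier's. A good place for the tin: there is room for the fingers, opened to 70 mm, closing along x; closing along y, a wide gripper body can come near the tall keeper.
- gate_hinge (a point): The gate's upright hinge axis at bench height, at the left (+y) end of the gate line (carrier x = -60, y = +85 mm). Axes as the carrier's. The hinge pin reaches z = 66 mm.
- gate (a joint): Angle of the blue gate (rad). 0 = along the gate line, i.e. carrier -y from the hinge; positive = swung open towards the robot; starts 1.05 to 1.3. 148 mm long, from 14 to 54 mm above the bench. Swings with light friction and stays where left. It latches at -0.075 to +0.075, depending on the keeper's setting.
- latch_bar (a joint): Angle of the steel latch bar on top of the gate (rad). 0 = level, lying by its weight (also when the gate is open); positive = free end raised, stop at 0.32. Bar 14 mm tall, 8 mm thick, about 0.15 to 0.23 kg, underside at z = 59 mm when level; pivot on the gate 30 mm from the hinge axis at z = 66 mm, free end 185 mm from the hinge axis.
- latch_knob (a point): Centre of the red upright knob on the bar: cylinder 18 mm in diameter, 26 mm tall, 115 mm from the hinge axis, 85 mm from the bar's pivot; at z = 91 mm with the bar level, 18 mm above the bar's top. z along the knob, y along the bar to the hinge. Pinch it from above, fingers closing across the bar; it both lifts the bar and swings the gate. Raising it 10 mm raises the bar at the keeper by 16 mm.
- keeper_post: Blue post, 46 mm tall, at the right (-y) end of the gate line, 165 mm from the hinge axis; origin on the gate line at bench height, axes as the carrier's. It carries the steel keeper (20 mm wide along y, up to z = 111 mm), clamped in a slot up to 12 mm either way along x from nominal: not measured, to be found by feel. More than 10 N on keeper or post counts as forcing.
- keeper_nominal (a point): Nominal centre of the latched bar, z = 66 mm, axes as the carrier's. Keeper along x from here: blunt lip at -16 to -4 mm, top 5 mm above here (12 mm over the level bar's underside); notch; sprung buffer pad from +2.5 mm, bench height 61 to 111 mm. The raised bar must press the pad in 1.5 to 4 mm (its stop) to clear the lip: 3 to 6.7 N there, 4.3 to 9.7 N at the knob. Damped: 0.1 N per mm/s.
- tin: Aluminium sample tin with push-on lid, 52 mm in diameter, 28 mm tall, 0.06 to 0.11 kg; origin at the centre of its underside, z up. It stands on the bench in front and to the right of the carrier; grasp round the side from above.
- wash_bottle: Clear wash bottle with red cap and spout, 78 x 101 x 196 mm, origin at the centre of its underside, a bystander.
- tape_roll: Roll of beige tape lying flat, 72 x 84 x 24 mm, origin at the centre of its underside, a bystander.
- stopwatch: Black stopwatch, 67 x 58 x 19 mm, origin at the centre of its underside, a bystander.
- marker: Black marker pen with white band, 132 mm long, 18 mm thick, lying on the bench, a bystander.
Not all that is in view belongs to the job. Leave any orange look-alike of the tin alone.

How it is judged:
By the outcome, as a careful person would: the job done as asked, in the order asked, and still so for the second after the job is handed in, with the robot touching nothing.
It also fails if it takes over 72 s, if anything falls off the work surface, if the arm or the gripper's body presses on something with over 40 N, if the wrist force passes 120 N, or if a joint passes its speed limit or range.

## Working session

There is one attempt and no reset: what is moved stays moved. The work goes in short steps, Python scripts to look and compute and a tool call to move; the robot and the scene stay as the last step left them, time stands still between calls to the robot, and variables do not carry over. Pictures are saved under pics/ and viewed, at most 10 in all, crops included, and the job is handed in when it is done.

Besides the shell and the picture viewer there is one more tool, called after "Emit:" as name(argument=value, ...) on one line, values as JSON. servo_tool: Moves the arm, as the interface text tells. Its arguments: {"type":"object","properties":{"commands":{"type":"array"},"force":{"type":"number"}},"required":["commands"]}

```bash
mkdir -p pics; ls; python3 - <<'E'
from station import manip
import cv2,numpy as np
s=manip.sense();print({k:np.round(v,3).tolist() for k,v in s.items()})
ims=[]
for n in ["top","side"]:
    p=manip.snapshot(n);cv2.imwrite(f"pics/{n}0.png",p["img"][:,:,::-1])
    print(n,p["mtx"].tolist(),np.round(p["world_to_cam"],4).tolist(),[k for k in p])
    for q in ["carrier","tin","gate","latch_bar","latch_knob","keeper_post","tape_roll","stopwatch","marker","wash_bottle"]:
        print(q,[(np.round(d["box"]).tolist(),round(d["conf"],2)) for d in manip.look_for(p,q)])
E
```

```text
pics
{'t': 0.0, 'q': [-1.32, 0.528, 1.434, -0.0, 1.181, -0.179], 'qd': [0.001, 0.001, -0.002, -0.002, 0.001, 0.001], 'tau': [-0.0, -44.235, -17.803, -0.0, 0.008, 0.0], 'tcp_pos': [0.26, -0.567, 0.23], 'tool_rot': [0.977, 0.213, -0.0, -0.001], 'force': [-0.427, -0.803, -0.311], 'ft_torque': [-0.034, 0.006, -0.047], 'gripper_force': 0.0, 'finger_gap': 1.001}
top [[379.52269300926116, 0.0, 320.85311114700255], [0.0, 379.52269300926116, 193.470248921815], [0.0, 0.0, 1.0]] [[-0.0294, -0.9996, 0.0025, -0.0635], [0.998, -0.0292, 0.0566, -0.5171], [-0.0565, 0.0042, 0.9984, -1.0663], [0.0, 0.0, 0.0, 1.0]] ['img', 'mtx', 'world_to_cam', 'shot']
carrier [([320.0, 121.0, 78.0, 109.0], 0.96), ([329.0, 172.0, 25.0, 60.0], 0.3)]
tin [([400.0, 221.0, 18.0, 17.0], 0.79), ([364.0, 222.0, 22.0, 20.0], 0.78), ([376.0, 250.0, 18.0, 23.0], 0.67), ([431.0, 231.0, 26.0, 19.0], 0.66)]
gate [([329.0, 170.0, 25.0, 59.0], 0.71)]
latch_bar [([333.0, 176.0, 22.0, 60.0], 0.55)]
latch_knob []
keeper_post [([381.0, 158.0, 12.0, 26.0], 0.58)]
tape_roll [([428.0, 166.0, 29.0, 28.0], 0.78)]
stopwatch [([192.0, 215.0, 2
[... 409 characters left out ...]
 [-0.2535, 0.798, 0.5467, -1.1009], [0.0, 0.0, 0.0, 1.0]] ['img', 'mtx', 'world_to_cam', 'shot']
carrier [([260.0, 158.0, 91.0, 52.0], 0.68)]
tin [([372.0, 188.0, 14.0, 18.0], 0.73), ([350.0, 187.0, 11.0, 18.0], 0.6), ([371.0, 168.0, 12.0, 12.0], 0.54), ([356.0, 179.0, 12.0, 10.0], 0.48)]
gate [([291.0, 179.0, 62.0, 25.0], 0.69)]
latch_bar [([310.0, 183.0, 45.0, 11.0], 0.61)]
latch_knob [([309.0, 180.0, 42.0, 16.0], 0.64)]
keeper_post [([305.0, 158.0, 18.0, 30.0], 0.77), ([323.0, 160.0, 22.0, 12.0], 0.73), ([309.0, 182.0, 41.0, 15.0], 0.51)]
tape_roll [([324.0, 160.0, 19.0, 11.0], 0.52)]
stopwatch []
marker [([292.0, 287.0, 40.0, 28.0], 0.81)]
wash_bottle [([289.0, 118.0, 23.0, 49.0], 0.65)]
```

```bash
python3 - <<'E'
import cv2
a=cv2.imread("pics/top0.png")[95:295,180:480];b=cv2.imread("pics/side0.png")[100:330,220:440]
cv2.imwrite("pics/a.png",cv2.resize(a,(780,520),interpolation=cv2.INTER_CUBIC))
cv2.imwrite("pics/b.png",cv2.resize(b,(570,595),interpolation=cv2.INTER_CUBIC))
E
```

```text
(no output)
```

View pics/a.png

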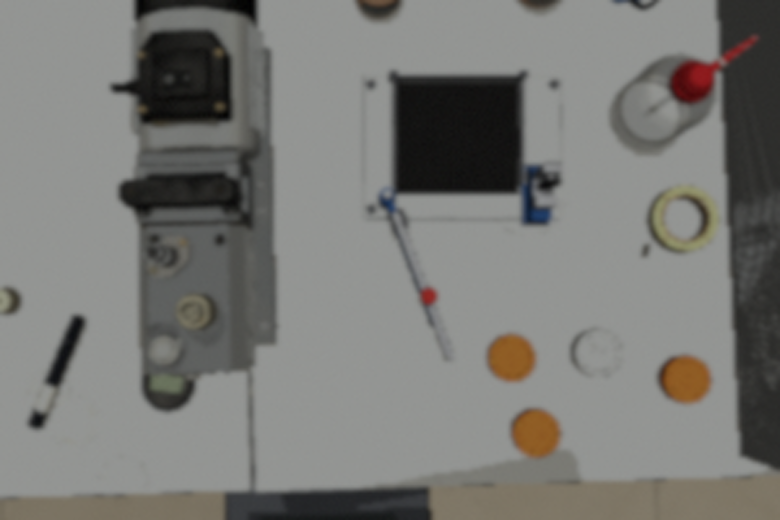

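View pics/b.png

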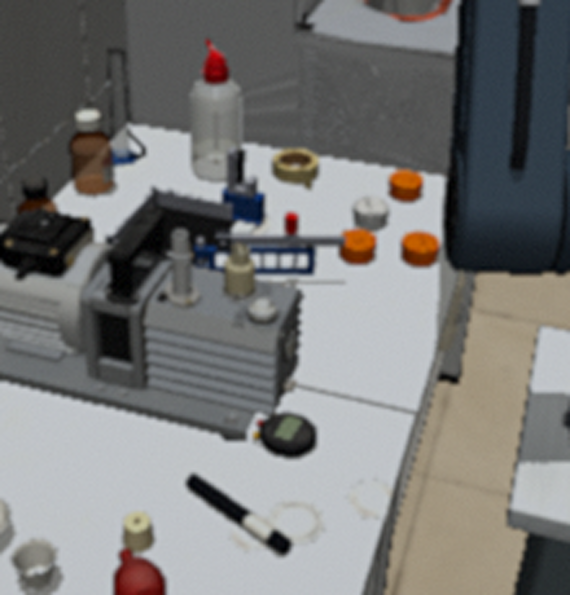

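The picture shows the grey aluminium tin at full-image (410,230). The three orange look-alikes are at (376,232), (386,261) and (443,241), so the grey one is the one meant. The carrier's black floor runs roughly from (332,125) to (381,169), the gate stands open, and the red knob is at (344,209).

```bash
cat > h.py <<'E'
from station import manip
import numpy as np, cv2
from scipy.spatial.transform import Rotation as R
def ray(p,uv,z):
    "world point at height z seen at pixel uv"
    T=p["world_to_cam"];K=p["mtx"]
    d=np.linalg.inv(K)@[uv[0],uv[1],1.];d=T[:3,:3].T@(d*[1,-1,-1])
    c=-T[:3,:3].T@T[:3,3]
    return c+d*(z-c[2])/d[2]
def proj(p,X):
    c=p["world_to_cam"]@np.r_[X,1];k=p["mtx"]@(c[:3]*[1,-1,-1]);return k[:2]/k[2]
def plan(pos,yaw):
    "total shift in tool axes (mm), turn about tool z (deg) to tcp pos, tool y at world angle yaw (deg, mod 180)"
    s=manip.sense();r=R.from_quat(s["tool_rot"]);m=r.as_matrix()
    d=np.array(pos)-s["tcp_pos"];y=m[:2,1];cur=np.degrees(np.arctan2(y[1],y[0]))
    dy=(yaw-cur+90)%180-90
    tgt=R.from_euler("z",-dy,degrees=True).as_matrix()
    # full correction to exact pointing down
    a=np.radians(cur+dy);Y=np.array([np.cos(a),np.sin(a),0]);Z=np.array([0,0,-1.]);M=np.c_[np.cross(Y,Z),Y,Z]
    rv=R.from_matrix(m.T@M).as_rotvec(degrees=True)
    print("t",round(s["t"],2),"tcp",np.round(s["tcp_pos"],4),"yaw",round(cur,1),"| tool shift mm",np.round(m.T@d*1e3,1),"share",np.round(m.T@d/.5,4),"| rotvec deg",np.round(rv,2),"share",np.round(rv/360,4),"q6",round(s["q"][5],2),"F",np.round(s["force"],1))
E
python3 - <<'E'
from h import *
p=manip.snapshot("top")
g=cv2.cvtColor(p["img"],cv2.COLOR_RGB2HSV)
tin=[d for d in manip.silhouettes(p,"tin")]
for d in tin:
    v,u=np.nonzero(d["pixels"]);c=(u.mean(),v.mean());print("tin",np.round(c,1),p["img"][int(c[1]),int(c[0])],np.round(ray(p,c,.02),4),round(d["conf"],2))
# black floor
m=(p["img"].max(2)<45).astype(np.uint8);m[:, :325]=0;m[:,390:]=0;m[:110]=0;m[175:]=0
n,l,st,ce=cv2.connectedComponentsWithStats(m);i=1+st[1:,4].argmax();cn=cv2.findContours((l==i).astype(np.uint8),0,2)[0][0]
b=cv2.minAreaRect(cn);print(b)
for c in cv2.boxPoints(b): print("floor",np.round(c,1),np.round(ray(p,c,.0075),4))
print("ctr",ray(p,b[0],.0075))
red=((g[...,0]<6)|(g[...,0]>174))&(g[...,1]>150)&(g[...,2]>80);red[:190]=0;red[230:]=0;red[:,:325]=0;red[:,365:]=0
v,u=np.nonzero(red);print("knob",u.mean(),v.mean(),len(u),ray(p,(u.mean(),v.mean()),.1))
for n_,uv,z in [("hingepin",(180+387/2.6,95+190/2.6),.066),("barend",(180+449/2.6,95+358/2.6),.073),("post",(180+537/2.6,95+175/2.6),.111)]: print(n_,ray(p,uv,z))
E
```

```text
tin [443.1 240.4] [142  91  36] [ 0.3724 -0.419   0.02  ] 0.86
tin [385.4 261. ] [144  93  38] [ 0.3197 -0.2542  0.02  ] 0.78
tin [408.6 230.4] [143 145 143] [ 0.4032 -0.3228  0.02  ] 0.64
tin [375.6 232.4] [143  92  37] [ 0.4003 -0.2296  0.02  ] 0.55
((356.0, 146.5), (43.0, 46.0), 90.0)
floor [333. 125.] [ 0.713  -0.1197  0.0075]
floor [379. 125.] [ 0.7092 -0.253   0.0075]
floor [379. 168.] [ 0.584  -0.2482  0.0075]
floor [333. 168.] [ 0.5878 -0.1158  0.0075]
ctr [ 0.64829399 -0.18414908  0.0075    ]
knob 344.2857142857143 208.5 14 [ 0.46902063 -0.13845845  0.1       ]
hingepin [ 0.58073101 -0.10223621  0.066     ]
barend [ 0.40402378 -0.16059408  0.073     ]
post [ 0.58592704 -0.2518473   0.111     ]
```

```bash
python3 - <<'E'
from h import *
plan((.403,-.323,.15),-2)
E
```

```text
t 1.2 tcp [ 0.2604 -0.5681  0.2313] yaw -65.4 | tool shift mm [ 231.7 -163.4   81.3] share [ 0.4635 -0.3269  0.1626] | rotvec deg [ -0.     0.   -63.38] share [-0.     0.    -0.176] q6 -0.18 F [-1.4 -0.1  0.2]
```

Emit:
servo_tool(commands=[0.058,-0.041,0.02,0,0,0,1,0.058,-0.041,0.02,0,0,0,1,0.058,-0.041,0.02,0,0,0,1,0.058,-0.041,0.02,0,0,0,1,0.058,-0.041,0.02,0,0,0,1,0.058,-0.041,0.02,0,0,0,1,0.058,-0.041,0.02,0,0,0,1,0.058,-0.041,0.02,0,0,0,1], force=30)

```text
t: 1.87
tcp_pos: [0.4039, -0.3216, 0.1518]
tool_rot: [0.977, 0.213, 0.001, 0.001]
force: [0.8, -0.6, 0.4]
finger_gap: 1.002
gripper_force: 0.0
```

Emit:
servo_tool(commands=[0,0,0,0,0,-0.0195,1,0,0,0,0,0,-0.0195,1,0,0,0,0,0,-0.0195,1,0,0,0,0,0,-0.0195,1,0,0,0,0,0,-0.0195,1,0,0,0,0,0,-0.0195,1,0,0,0,0,0,-0.0195,1,0,0,0,0,0,-0.0195,1,0,0,0,0,0,-0.0195,1,0,0,0,0,0,0,1])

```text
t: 2.7
tcp_pos: [0.4032, -0.3225, 0.1514]
tool_rot: [0.72, 0.694, -0.0, 0.0]
force: [-0.3, -0.2, -0.4]
finger_gap: 1.0
gripper_force: 0.0
```

```bash
python3 - <<'E'
from h import *
plan((.403,-.323,.15),-2)
p=manip.snapshot("wrist");cv2.imwrite("pics/w1.png",p["img"][:,:,::-1])
for d in manip.silhouettes(p,"tin"):
    v,u=np.nonzero(d["pixels"]);c=(u.mean(),v.mean());print("tin",np.round(c,1),d["box"],p["img"][int(c[1]),int(c[0])],[np.round(ray(p,c,z),4) for z in(.02,.028)],round(d["conf"],2))
print(np.linalg.inv(p["world_to_cam"])[:3,3])
E
```

```text
t 2.7 tcp [ 0.4032 -0.3225  0.1514] yaw -2.1 | tool shift mm [-0.5 -0.2  1.4] share [-0.0009 -0.0003  0.0029] | rotvec deg [ 0.02  0.02 -0.08] share [ 0.0001  0.0001 -0.0002] q6 -0.86 F [-0.3 -0.2 -0.4]
tin [212.4 112.6] [178.0, 78.5, 68.7, 66.7] [112  53  10] [array([ 0.3185, -0.2552,  0.02  ]), array([ 0.321 , -0.2548,  0.028 ])] 0.93
tin [318.1 190. ] [283.2, 158.2, 63.6, 61.0] [101 101  97] [array([ 0.4035, -0.3252,  0.02  ]), array([ 0.4035, -0.3228,  0.028 ])] 0.87
tin [289.9 282.2] [265.7, 252.4, 48.7, 59.8] [134  78   8] [array([ 0.3724, -0.4192,  0.02  ]), array([ 0.3733, -0.4141,  0.028 ])] 0.76
tin [310.3  77.7] [275.3, 44.5, 67.6, 68.5] [134  83  14] [array([ 0.4006, -0.2311,  0.02  ]), array([ 0.4007, -0.2314,  0.028 ])] 0.68
[ 0.40522937 -0.24144321  0.29512125]
```

View pics/w1.png

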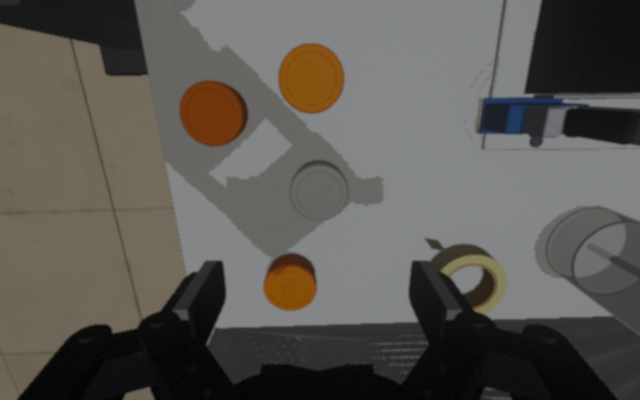

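The wrist picture confirms a grey tin at (318,190), between the orange tins at (213,113), (310,78) and (290,282). There is room to close along x.

Emit:
servo_tool(commands=[-0.003,0.001,0.05,0,0,0,1,0,0,0.05,0,0,0,1,0,0,0.05,0,0,0,1,0,0,0.05,0,0,0,1,0,0,0.04,0,0,0,1,0,0,0.03,0,0,0,1,0,0,0.02,0,0,0,1,0,0,0.007,0,0,0,1,0,0,0,0,0,0,1])

```text
t: 3.55
tcp_pos: [0.4033, -0.3237, 0.0022]
tool_rot: [0.721, 0.693, 0.0, -0.001]
force: [0.9, -0.9, 0.9]
finger_gap: 1.002
gripper_force: 0.0
```

Emit:
servo_tool(commands=[0,0,0,0,0,0,-1,0,0,0,0,0,0,-1,0,0,0,0,0,0,-1,0,0,0,0,0,0,-1,0,0,0,0,0,0,-1,0,0,0,0,0,0,-1,0,0,0,0,0,0,-1,0,0,0,0,0,0,-1], force=30)

```text
t: 4.22
tcp_pos: [0.4039, -0.3245, 0.004]
tool_rot: [0.721, 0.693, -0.0, 0.001]
force: [-0.6, 0.1, 5.6]
finger_gap: 0.589
gripper_force: 30.8
```

Emit:
servo_tool(commands=[0,0,-0.02,0,0,0,-1,0,0,-0.05,0,0,0,-1,0,0,-0.06,0,0,0,-1,0,0,-0.07,0,0,0,-1,0,0,-0.07,0,0,0,-1,0,0,-0.05,0,0,0,-1,0.03,0.045,0,0,0,0,-1,0.04,0.065,0,0,0,0,-1,0.04,0.065,0,0,0,0,-1,0.04,0.065,0,0,0,0,-1,0.02,0.03,0,0,0,0,-1,0,0,0,0,0,0,-1])

```text
t: 5.22
tcp_pos: [0.5449, -0.2417, 0.1636]
tool_rot: [0.719, 0.695, 0.001, 0.001]
force: [-0.5, -0.4, -0.6]
finger_gap: 0.59
gripper_force: 31.7
```

```bash
python3 - <<'E'
from h import *
plan((.653,-.183,.15),-2)
p=manip.snapshot("wrist");cv2.imwrite("pics/w2.png",p["img"][:,:,::-1]);np.savez("w2.npz",**p)
for q in ["carrier","gate_hinge","gate","latch_bar","latch_knob","keeper_post","tin"]:
    print(q,[(np.round(d["box"]).tolist(),round(d["conf"],2)) for d in manip.look_for(p,q)])
s=manip.sense();print(s["finger_gap"],s["gripper_force"])
E
```

```text
t 5.22 tcp [ 0.5449 -0.2417  0.1636] yaw -2.0 | tool shift mm [ 62.4 106.   13.9] share [0.1247 0.2119 0.0279] | rotvec deg [0.18 0.03 0.05] share [0.0005 0.0001 0.0001] q6 -0.57 F [-0.5 -0.4 -0.6]
carrier [([111.0, 0.0, 428.0, 261.0], 0.65)]
gate_hinge [([111.0, 2.0, 432.0, 259.0], 0.57)]
gate [([109.0, 0.0, 259.0, 106.0], 0.92)]
latch_bar [([109.0, 0.0, 227.0, 108.0], 0.94)]
latch_knob [([108.0, 2.0, 223.0, 105.0], 0.95), ([108.0, 0.0, 259.0, 107.0], 0.61)]
keeper_post [([321.0, 187.0, 79.0, 72.0], 0.63)]
tin [([124.0, 151.0, 70.0, 58.0], 0.77), ([44.0, 176.0, 73.0, 60.0], 0.64), ([254.0, 220.0, 121.0, 118.0], 0.62)]
0.593301932991121 31.652639508247375
```

View pics/w2.png

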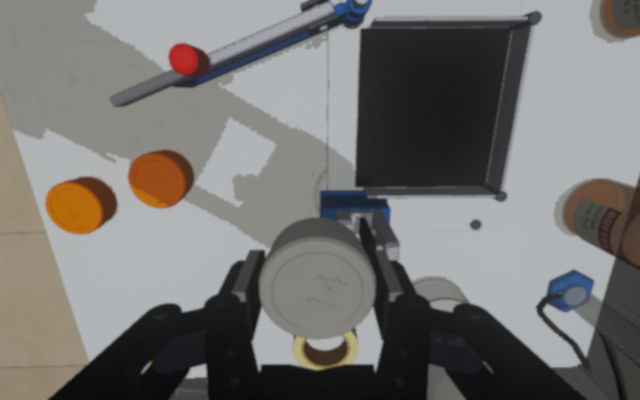

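```bash
python3 - <<'E'
from h import *
p=dict(np.load("w2.npz"))
for n,uv,z in [("plate front L",(329,22),.006),("plate front R",(328,150),.006),("floor FL",(361,28),.0075),("floor FR",(357,186),.0075),("floor BL",(512,27),.0075),("floor BR",(488,184),.0075),("cornerBL",(534,18),.032),("cornerBR",(501,197),.032),("hinge",(352,8),.066),("knobtop",(184,57),.104),("bartip",(116,100),.073),("postFL",(321,192),.046),("screw",(476,225),.006),("post fr bottomedge",(321,215),.046),("keeperR?",(395,240),.111)]:
    print(n,np.round(ray(p,uv,z)*1e3,1))
E
```

```text
plate front L [ 559.5 -106.3    6. ]
plate front R [ 556.2 -213.4    6. ]
floor FL [ 586.  -112.     7.5]
floor FR [ 583.4 -249.2    7.5]
floor BL [ 712.1 -115.4    7.5]
floor BR [ 710.4 -251.6    7.5]
cornerBL [ 714.3 -113.5   32. ]
cornerBR [ 710.4 -256.8   32. ]
hinge [ 572.2 -109.4   66. ]
knobtop [ 470.8 -139.3  104. ]
bartip [ 407.6 -161.8   73. ]
postFL [ 548.1 -242.    46. ]
screw [ 704.8 -295.2    6. ]
post fr bottomedge [ 547.5 -263.    46. ]
keeperR? [ 596.4 -257.3  111. ]
```

Emit:
servo_tool(commands=[0.025,0.04,0,0.0005,0,0,-1,0.036,0.058,0,0,0,0,-1,0.036,0.058,0,0,0,0,-1,0.0285,0.048,0,0,0,0,-1,0,0,0.04,0,0,0,-1,0,0,0.055,0,0,0,-1,0,0,0.055,0,0,0,-1,0,0,0.05,0,0,0,-1,0,0,0.03,0,0,0,-1,0,0,0.02,0,0,0,-1,0,0,0,0,0,0,-1])

```text
t: 6.53
tcp_pos: [0.6435, -0.1852, 0.0349]
tool_rot: [0.721, 0.693, -0.002, -0.004]
force: [-0.1, 0.2, -0.8]
finger_gap: 0.594
gripper_force: 31.7
```

```bash
python3 - <<'E'
from h import *
plan((.6492,-.1826,.0115),-1.6)
E
```

```text
t 6.53 tcp [ 0.6435 -0.1852  0.0349] yaw -2.3 | tool shift mm [ 2.7  5.7 23.4] share [0.0055 0.0115 0.0468] | rotvec deg [-0.45 -0.12 -0.65] share [-0.0013 -0.0003 -0.0018] q6 -0.41 F [-0.1  0.2 -0.8]
```

Emit:
servo_tool(commands=[0.005,0.011,0,-0.0008,0,-0.0015,-1,0,0,0.02,0,0,0,-1,0,0,0.012,0,0,0,-1,0,0,0.008,0,0,0,-1,0,0,0,0,0,0,-1,0,0,0,0,0,0,-1])

```text
t: 7.03
tcp_pos: [0.651, -0.1829, 0.0174]
tool_rot: [0.717, 0.697, 0.001, 0.0]
force: [-1.0, 0.3, -0.5]
finger_gap: 0.589
gripper_force: 31.7
```

```bash
python3 - <<'E'
from h import *
plan((.6492,-.1826,.0115),-1.6)
E
```

```text
t 7.03 tcp [ 0.651  -0.1829  0.0174] yaw -1.6 | tool shift mm [ 0.3 -1.8  5.9] share [ 0.0005 -0.0036  0.0118] | rotvec deg [ 0.08 -0.01 -0.05] share [ 0.0002 -0.     -0.0001] q6 -0.41 F [-1.   0.3 -0.5]
```

Emit:
servo_tool(commands=[0,-0.002,0.003,0,0,0,-1,0,0,0.003,0,0,0,-1,0,0,0.002,0,0,0,-1,0,0,0,0,0,0,-1])

```text
t: 7.37
tcp_pos: [0.6501, -0.1829, 0.0134]
tool_rot: [0.717, 0.697, 0.001, 0.001]
force: [-0.3, 0.5, -0.2]
finger_gap: 0.589
gripper_force: 31.7
```

Emit:
servo_tool(commands=[0,0,0.002,0,0,0,-1,0,0,0.002,0,0,0,-1,0,0,0,0,0,0,-1])

```text
t: 7.62
tcp_pos: [0.6503, -0.183, 0.0117]
tool_rot: [0.717, 0.697, 0.001, 0.001]
force: [0.2, -0.5, -0.4]
finger_gap: 0.588
gripper_force: 31.7
```

Emit:
servo_tool(commands=[0,0,0.002,0,0,0,-1,0,0,0.001,0,0,0,-1,0,0,0,0,0,0,-1])

```text
t: 7.87
tcp_pos: [0.6503, -0.183, 0.0116]
tool_rot: [0.717, 0.697, 0.001, 0.001]
force: [-2.0, 1.0, 7.3]
finger_gap: 0.589
gripper_force: 32.3
```

Emit:
servo_tool(commands=[0,0,0,0,0,0,0.65,0,0,0,0,0,0,0.65,0,0,0,0,0,0,0.65,0,0,-0.01,0,0,0,0.65,0,0,-0.03,0,0,0,0.65,0,0,-0.05,0,0,0,0.65,0,0,-0.07,0,0,0,0.65,0,0,-0.07,0,0,0,0.65,0,0,-0.06,0,0,0,0.65,0,0,-0.03,0,0,0,0.65,0,0,0,0,0,0,0.65])

```text
t: 8.78
tcp_pos: [0.653, -0.1843, 0.1767]
tool_rot: [0.717, 0.697, 0.003, 0.006]
force: [-0.4, -0.6, 0.1]
finger_gap: 0.824
gripper_force: 0.0
```

```bash
python3 - <<'E'
from h import *
p=manip.snapshot("wrist");cv2.imwrite("pics/w3.png",p["img"][:,:,::-1]);np.savez("w3.npz",**p)
plan((.4700,-.1393,.13),19)
g=cv2.cvtColor(p["img"],cv2.COLOR_RGB2HSV)
d=manip.silhouettes(p,"tin")
for e in d:
    v,u=np.nonzero(e["pixels"]);c=(u.mean(),v.mean());print(np.round(c),e["conf"],ray(p,c,.033))
E
```

```text
t 8.83 tcp [ 0.6514 -0.1836  0.1738] yaw -1.7 | tool shift mm [  39.2 -183.    42.2] share [ 0.0784 -0.3659  0.0844] | rotvec deg [  0.42   0.23 -20.65] share [ 0.0012  0.0006 -0.0574] q6 -0.41 F [ 0.1  0.4 -0.1]
[ 14. 253.] 0.81 [ 0.35338635 -0.24615415  0.033     ]
[312. 181.] 0.79 [ 0.64930073 -0.18222405  0.033     ]
[ 86. 143.] 0.63 [ 0.45215603 -0.1410495   0.033     ]
```

View pics/w3.png

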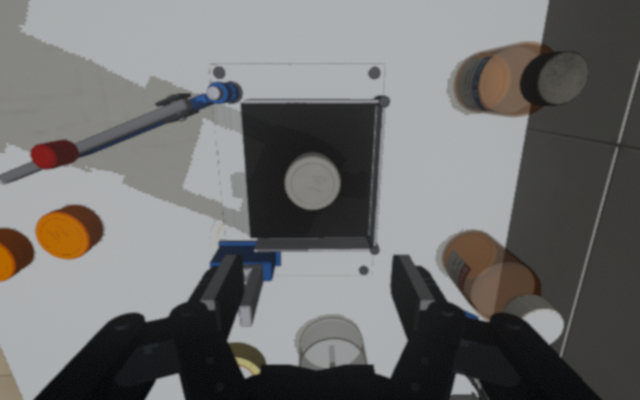

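The tin stands upright mid-floor at (312,181), the gate hinge is at (214,92) and the knob at (55,153). Next I go to the knob, turning to close across the bar.

Emit:
servo_tool(commands=[0.01,-0.046,0.008,0.0012,0,0,1,0.0155,-0.073,0.008,0,0,0,1,0.0155,-0.073,0.008,0,0,0,1,0.0155,-0.073,0.008,0,0,0,1,0.0155,-0.073,0.008,0,0,0,1,0.006,-0.028,0.008,0,0,0,1])

```text
t: 9.38
tcp_pos: [0.4602, -0.135, 0.1447]
tool_rot: [0.717, 0.697, -0.004, -0.008]
force: [-0.8, 1.0, 0.2]
finger_gap: 0.998
gripper_force: 0.0
```

Emit:
servo_tool(commands=[0,0,0,0,0,0.0194,1,0,0,0,0,0,0.0194,1,0,0,0,0,0,0.0194,1,0,0,0,0,0,0.0194,1,0,0,0,0,0,0.0194,1,0,0,0,0,0,0.0194,1,0,0,0,0,0,0.0194,1,0,0,0,0,0,0.0194,1,0,0,0,0,0,0.0194,1,0,0,0,0,0,0.0194,1,0,0,0,0,0,0,1])

```text
t: 10.3
tcp_pos: [0.4667, -0.138, 0.1454]
tool_rot: [0.987, 0.16, -0.004, -0.002]
force: [-0.2, -0.1, 0.9]
finger_gap: 1.003
gripper_force: 0.0
```

```bash
python3 - <<'E'
from h import *
p=manip.snapshot("wrist");cv2.imwrite("pics/w4.png",p["img"][:,:,::-1]);np.savez("w4.npz",**p)
g=cv2.cvtColor(p["img"],cv2.COLOR_RGB2HSV)
red=(((g[...,0]<6)|(g[...,0]>174))&(g[...,1]>150)&(g[...,2]>60)).astype(np.uint8)
n,l,st,ce=cv2.connectedComponentsWithStats(red)
for i in range(1,n):
    if st[i,4]>80:print(st[i],ce[i],ray(p,ce[i],.098))
plan((.4700,-.139,.08),-71.5)
E
```

```text
[310 210  25  25 505] [321.93465347 221.73069307] [ 0.46847801 -0.14061503  0.098     ]
t 10.35 tcp [ 0.4668 -0.1381  0.1456] yaw -71.4 | tool shift mm [ 3.2  2.2 65.6] share [0.0064 0.0044 0.1311] | rotvec deg [-0.27  0.44  0.14] share [-0.0007  0.0012  0.0004] q6 0.73 F [ 0.6  0.1 -0.7]
```

View pics/w4.png

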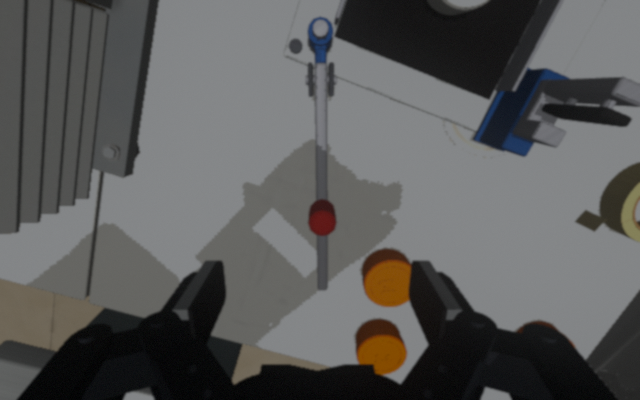

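The wrist view shows the bar vertical in the image, with its end at (322,287) and the knob at (322,220), centred between the fingers. Descending.

Emit:
servo_tool(commands=[0.003,0.005,0.03,-0.0007,0.0012,0,1,0,0,0.04,0,0,0,1,0,0,0.035,0,0,0,1,0,0,0.02,0,0,0,1,0,0,0.006,0,0,0,1,0,0,0,0,0,0,1])

```text
t: 10.85
tcp_pos: [0.4696, -0.1403, 0.0804]
tool_rot: [0.987, 0.161, 0.0, 0.0]
force: [0.1, 0.2, 0.3]
finger_gap: 0.999
gripper_force: 0.0
```

Emit:
servo_tool(commands=[0,0,0,0,0,0,-1,0,0,0,0,0,0,-1,0,0,0,0,0,0,-1,0,0,0,0,0,0,-1,0,0,0,0,0,0,-1,0,0,0,0,0,0,-1,0,0,0,0,0,0,-1,0,0,0,0,0,0,-1,0,0,0,0,0,0,-1,0,0,0,0,0,0,-1,0,0,0,0,0,0,-1], force=30)

```text
t: 11.77
tcp_pos: [0.4705, -0.1408, 0.0819]
tool_rot: [0.987, 0.161, 0.002, 0.001]
force: [-0.8, 0.8, 6.0]
finger_gap: 0.197
gripper_force: 30.4
```

```bash
python3 - <<'E'
from h import *
plan((.4692,-.140,.08),-71.5)
E
```

```text
t 11.77 tcp [ 0.4705 -0.1408  0.0819] yaw -71.5 | tool shift mm [-0.9 -1.2  1.9] share [-0.0019 -0.0023  0.0037] | rotvec deg [ 0.18 -0.15  0.02] share [ 0.0005 -0.0004  0.0001] q6 0.73 F [-0.8  0.8  6. ]
```

Emit:
servo_tool(commands=[0.001,0,-0.004,0,0,0,-1,0.0015,0,-0.006,0,0,0,-1,0.0015,0,-0.006,0,0,0,-1,0.002,0,-0.006,0,0,0,-1,0.002,0,-0.006,0,0,0,-1,0,0,0,0,0,0,-1])

```text
t: 12.27
tcp_pos: [0.4752, -0.1394, 0.0957]
tool_rot: [0.987, 0.161, 0.002, 0.001]
force: [5.2, 2.5, -6.8]
finger_gap: 0.196
gripper_force: 29.4
```

```bash
python3 - <<'E'
from h import *
plan((.4735,-.1394,.095),-71.5)
p=manip.snapshot("side");cv2.imwrite("pics/s1.png",cv2.resize(p["img"][120:270,220:420,::-1],(800,600),interpolation=cv2.INTER_CUBIC))
E
```

```text
t 12.27 tcp [ 0.4752 -0.1394  0.0957] yaw -71.5 | tool shift mm [-1.6 -0.5  0.7] share [-0.0033 -0.001   0.0014] | rotvec deg [ 0.2  -0.23  0.  ] share [ 0.0006 -0.0007  0.    ] q6 0.74 F [ 5.2  2.5 -6.8]
```

View pics/s1.png

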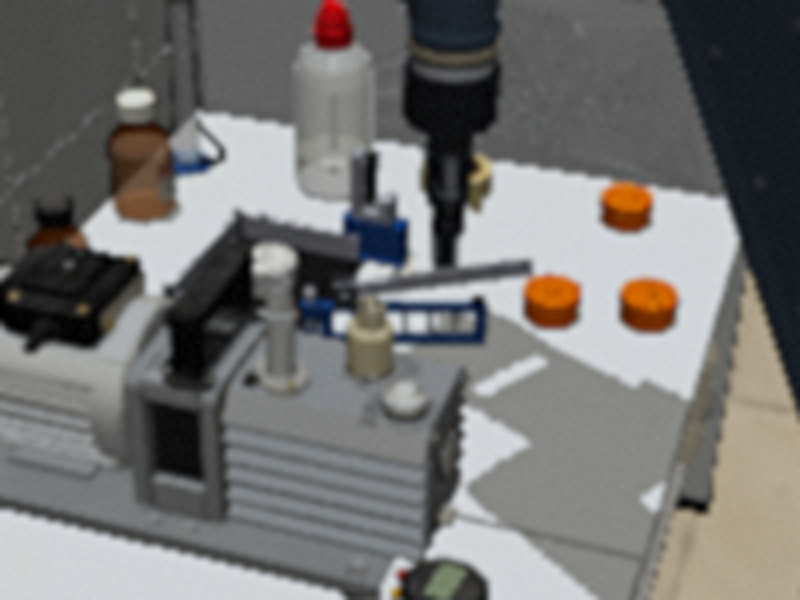

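The bar is raised clear. Now I swing the gate about 54°.

Emit:
servo_tool(commands=[0.0032,0.0104,0,0,0,-0.0075,-1,0.001,0.0208,0,0,0,-0.015,-1,0.001,0.0208,0,0,0,-0.015,-1,0.001,0.0208,0,0,0,-0.015,-1,0.001,0.0208,0,0,0,-0.015,-1,0.001,0.0208,0,0,0,-0.015,-1])

```text
t: 12.82
tcp_pos: [0.5065, -0.1857, 0.0952]
tool_rot: [0.912, 0.41, 0.001, 0.0]
force: [4.9, 4.5, -5.9]
finger_gap: 0.197
gripper_force: 29.5
```

```bash
cat >> h.py <<'E'
def gate(H=(.579,-.103)):
    s=manip.sense();d=np.array(s["tcp_pos"][:2])-H;th=np.degrees(np.arctan2(d[1],d[0]))%360
    m=R.from_quat(s["tool_rot"]).as_matrix();yw=np.degrees(np.arctan2(m[1,1],m[0,1]))
    print("t",round(s["t"],2),"gate deg",round(268.4-th,2),"tool-implied",round(-1.6-yw,2),"r mm",round(np.hypot(*d)*1e3,1),"z",round(s["tcp_pos"][2],4),"F in tool",np.round(m.T@s["force"],2),"grip",round(s["finger_gap"],3),"tilt",np.round(m[2,:2],3))
E
python3 -c "
from h import *
gate()"
```

```text
t 12.82 gate deg 39.65 tool-implied 40.0 r mm 110.0 z 0.0952 F in tool [6.56 0.67 5.95] grip 0.197 tilt [0.001 0.001]
```

Emit:
servo_tool(commands=[0.004,0.0208,0,0,0,-0.015,-1,0.003,0.0208,0,0,0,-0.015,-1,0.001,0.0208,0,0,0,-0.015,-1,0.001,0.0208,0,0,0,-0.015,-1,0.0003,0.0104,0,0,0,-0.0075,-1,0,0,0,0,0,0,-1])

```text
t: 13.32
tcp_pos: [0.5487, -0.2083, 0.0956]
tool_rot: [0.806, 0.592, -0.0, 0.002]
force: [-0.3, -2.6, -2.3]
finger_gap: 0.2
gripper_force: 30.0
```

```bash
python3 -c "
from h import *
gate()"
```

```text
t 13.32 gate deg 14.47 tool-implied 15.79 r mm 109.6 z 0.0956 F in tool [-2.52  0.5   2.35] grip 0.2 tilt [-0.002  0.003]
```

Emit:
servo_tool(commands=[0.0003,0.0104,0,0,0,-0.0075,-1,0.0003,0.0104,0,0,0,-0.0075,-1,0.0002,0.0095,0,0,0,-0.007,-1,0,0,0,0,0,0,-1,0,0,0,0,0,0,-1])

```text
t: 13.73
tcp_pos: [0.5627, -0.2113, 0.0958]
tool_rot: [0.764, 0.645, -0.0, 0.002]
force: [-0.1, -3.9, -2.7]
finger_gap: 0.196
gripper_force: 29.9
```

```bash
python3 -c "
from h import *
gate()"
```

```text
t 13.73 gate deg 6.96 tool-implied 8.05 r mm 109.5 z 0.0958 F in tool [-3.81  0.57  2.76] grip 0.196 tilt [-0.002  0.002]
```

Emit:
servo_tool(commands=[0,0.002,0,0,0,-0.0017,-1,0,0.002,0,0,0,-0.0017,-1,0,0.002,0,0,0,-0.0017,-1,0,0.002,0,0,0,-0.0017,-1,0,0,0,0,0,0,-1])

```text
t: 14.15
tcp_pos: [0.5676, -0.2118, 0.0959]
tool_rot: [0.749, 0.662, 0.0, 0.002]
force: [-0.2, -4.0, -2.3]
finger_gap: 0.195
gripper_force: 30.0
```

```bash
python3 -c "
from h import *
gate()"
```

```text
t 14.15 gate deg 4.38 tool-implied 5.49 r mm 109.4 z 0.0959 F in tool [-4.01  0.26  2.28] grip 0.195 tilt [-0.002  0.004]
```

Emit:
servo_tool(commands=[0,0.0015,0,0,0,-0.0012,-1,0,0.0015,0,0,0,-0.0012,-1,0,0.0015,0,0,0,-0.0012,-1,0,0,0,0,0,0,-1])

```text
t: 14.48
tcp_pos: [0.57, -0.2119, 0.0959]
tool_rot: [0.742, 0.67, 0.001, 0.002]
force: [0.0, -5.5, -1.4]
finger_gap: 0.196
gripper_force: 30.0
```

Emit:
servo_tool(commands=[0,0.001,0,0,0,-0.0007,-1,0,0.001,0,0,0,-0.0007,-1,0,0,0,0,0,0,-1])

```text
t: 14.73
tcp_pos: [0.5709, -0.212, 0.0959]
tool_rot: [0.739, 0.674, 0.001, 0.002]
force: [-0.3, -5.6, -1.0]
finger_gap: 0.196
gripper_force: 30.0
```

Emit:
servo_tool(commands=[-0.001,0.0013,0,0,0,-0.001,-1,0,0.0013,0,0,0,-0.001,-1,0,0.0013,0,0,0,-0.001,-1,0,0,0,0,0,0,-1])

```text
t: 15.07
tcp_pos: [0.5727, -0.2123, 0.0958]
tool_rot: [0.733, 0.681, 0.001, 0.002]
force: [0.4, -4.5, -2.0]
finger_gap: 0.196
gripper_force: 30.0
```

```bash
python3 -c "
from h import *
gate()"
```

```text
t 15.07 gate deg 1.71 tool-implied 2.62 r mm 109.4 z 0.0958 F in tool [-4.49  0.68  2.  ] grip 0.196 tilt [-0.001  0.003]
```

Emit:
servo_tool(commands=[-0.001,0.0013,0,0,0,-0.001,-1,0,0.0013,0,0,0,-0.001,-1,0,0.0013,0,0,0,-0.001,-1,0,0,0,0,0,0,-1])

```text
t: 15.4
tcp_pos: [0.5744, -0.2125, 0.0956]
tool_rot: [0.726, 0.687, 0.001, 0.001]
force: [0.7, -2.2, -3.7]
finger_gap: 0.196
gripper_force: 29.9
```

Emit:
servo_tool(commands=[0,0.0013,0,0,0,-0.001,-1,0,0.0013,0,0,0,-0.001,-1,0,0,0,0,0,0,-1,0,0,0,0,0,0,-1])

```text
t: 15.73
tcp_pos: [0.5756, -0.2125, 0.0956]
tool_rot: [0.722, 0.692, 0.001, 0.001]
force: [0.3, 1.0, -3.3]
finger_gap: 0.199
gripper_force: 29.8
```

```bash
python3 -c "
from h import *
gate()"
```

```text
t 15.73 gate deg 0.2 tool-implied 0.85 r mm 109.6 z 0.0956 F in tool [0.99 0.23 3.25] grip 0.199 tilt [-0.001  0.003]
```

Emit:
servo_tool(commands=[0,0.0013,0,0,0,-0.001,-1,0,0.0013,0,0,0,-0.001,-1,0,0,0,0,0,0,-1,0,0,0,0,0,0,-1])

```text
t: 16.07
tcp_pos: [0.5763, -0.2126, 0.0956]
tool_rot: [0.718, 0.696, 0.0, 0.001]
force: [-0.2, -0.8, -3.9]
finger_gap: 0.195
gripper_force: 29.8
```

Emit:
servo_tool(commands=[0,0.0013,0,0,0,-0.001,-1,0,0.0013,0,0,0,-0.001,-1,0,0,0,0,0,0,-1,0,0,0,0,0,0,-1])

```text
t: 16.4
tcp_pos: [0.5772, -0.2126, 0.0956]
tool_rot: [0.713, 0.701, 0.0, 0.0]
force: [-3.4, 0.7, -1.9]
finger_gap: 0.193
gripper_force: 30.0
```

```bash
python3 -c "
from h import *
gate()"
```

```text
t 16.4 gate deg -0.66 tool-implied -0.6 r mm 109.6 z 0.0956 F in tool [ 0.65 -3.44  1.93] grip 0.193 tilt [-0.  0.]
```

Emit:
servo_tool(commands=[0,0.001,0,0,0,-0.0005,-1,0,0.001,0,0,0,-0.0005,-1,0,0,0,0,0,0,-1,0,0,0,0,0,0,-1])

```text
t: 16.73
tcp_pos: [0.5779, -0.2126, 0.0956]
tool_rot: [0.711, 0.703, -0.0, 0.0]
force: [-5.8, 1.4, -1.2]
finger_gap: 0.195
gripper_force: 30.1
```

```bash
python3 -c "
from h import *
gate()"
```

```text
t 16.73 gate deg -1.01 tool-implied -0.98 r mm 109.6 z 0.0956 F in tool [ 1.31 -5.83  1.21] grip 0.195 tilt [-0. -0.]
```

Emit:
servo_tool(commands=[0,0.001,0,0,0,-0.0003,-1,0,0,0,0,0,0,-1,0,0,0,0,0,0,-1])

```text
t: 16.98
tcp_pos: [0.5781, -0.2126, 0.0955]
tool_rot: [0.71, 0.704, -0.0, -0.0]
force: [-5.9, 1.1, -1.1]
finger_gap: 0.192
gripper_force: 30.2
```

```bash
python3 -c "
from h import *
gate()"
```

```text
t 16.98 gate deg -1.13 tool-implied -1.09 r mm 109.6 z 0.0955 F in tool [ 1.01 -5.86  1.09] grip 0.192 tilt [-0.    -0.001]
```

Emit:
servo_tool(commands=[0,0.001,0,0,0,-0.0003,-1,0,0,0,0,0,0,-1,0,0,0,0,0,0,-1])

```text
t: 17.23
tcp_pos: [0.5783, -0.2126, 0.0955]
tool_rot: [0.71, 0.705, -0.001, -0.0]
force: [-6.5, 1.2, -0.6]
finger_gap: 0.195
gripper_force: 30.2
```

```bash
python3 -c "
from h import *
gate()"
```

```text
t 17.23 gate deg -1.24 tool-implied -1.2 r mm 109.6 z 0.0955 F in tool [ 1.16 -6.54  0.64] grip 0.195 tilt [-0.    -0.002]
```

Emit:
servo_tool(commands=[0,0.0013,0,0,0,-0.0003,-1,-0.0005,0,0.002,0,0,0,-1,-0.0005,0,0.002,0,0,0,-1,-0.0005,0,0.002,0,0,0,-1,-0.0005,0,0.002,0,0,0,-1,0,0,0,0,0,0,-1])

```text
t: 17.73
tcp_pos: [0.5788, -0.2141, 0.0923]
tool_rot: [0.709, 0.705, -0.001, -0.0]
force: [-8.3, -1.2, 3.8]
finger_gap: 0.196
gripper_force: 30.6
```

```bash
python3 -c "
from h import *
gate()"
```

```text
t 17.73 gate deg -1.48 tool-implied -1.31 r mm 111.1 z 0.0923 F in tool [-1.28 -8.33 -3.78] grip 0.196 tilt [-0.001 -0.002]
```

Emit:
servo_tool(commands=[-0.0005,0,0.002,0,0,0,-1,-0.0005,0,0.002,0,0,0,-1,-0.0005,0,0.002,0,0,0,-1,-0.0005,0,0.002,0,0,0,-1,0,0,0,0,0,0,-1])

```text
t: 18.15
tcp_pos: [0.5787, -0.2156, 0.0888]
tool_rot: [0.709, 0.706, -0.001, -0.0]
force: [-9.6, -1.4, 6.7]
finger_gap: 0.196
gripper_force: 31.0
```

```bash
python3 -c "
from h import *
gate()"
```

```text
t 18.15 gate deg -1.47 tool-implied -1.36 r mm 112.6 z 0.0888 F in tool [-1.4  -9.65 -6.65] grip 0.196 tilt [-0.002 -0.002]
```

Emit:
servo_tool(commands=[-0.0005,0,0.002,0,0,0,-1,-0.0005,0,0.002,0,0,0,-1,0,0,0,0,0,0,-1])

```text
t: 18.4
tcp_pos: [0.5787, -0.2164, 0.0869]
tool_rot: [0.709, 0.706, -0.001, 0.0]
force: [-9.5, -2.4, 5.6]
finger_gap: 0.195
gripper_force: 31.2
```

```bash
python3 -c "
from h import *
gate()"
```

```text
t 18.4 gate deg -1.47 tool-implied -1.37 r mm 113.4 z 0.0869 F in tool [-2.45 -9.51 -5.62] grip 0.195 tilt [-0.002 -0.002]
```

Emit:
servo_tool(commands=[-0.0004,0,0.002,0,0,0,-1,-0.0004,0,0.002,0,0,0,-1,-0.0004,0,0.002,0,0,0,-1,0,0,0,0,0,0,-1])

```text
t: 18.73
tcp_pos: [0.5788, -0.2175, 0.0841]
tool_rot: [0.708, 0.706, -0.002, 0.001]
force: [-9.9, -4.2, 6.9]
finger_gap: 0.191
gripper_force: 31.5
```

```bash
python3 -c "
from h import *
gate()"
```

```text
t 18.73 gate deg -1.51 tool-implied -1.38 r mm 114.5 z 0.0841 F in tool [-4.25 -9.9  -6.84] grip 0.191 tilt [-0.003 -0.001]
```

Emit:
servo_tool(commands=[-0.0003,-0.001,0.0015,0,0,0,-1,-0.0003,-0.001,0.0015,0,0,0,-1,0,-0.001,0.001,0,0,0,-1,0,0,0,0,0,0,-1])

```text
t: 19.07
tcp_pos: [0.5784, -0.2181, 0.0823]
tool_rot: [0.709, 0.706, -0.001, 0.002]
force: [-8.3, -3.1, 6.2]
finger_gap: 0.193
gripper_force: 31.5
```

```bash
python3 -c "
from h import *
gate()"
```

```text
t 19.07 gate deg -1.29 tool-implied -1.36 r mm 115.1 z 0.0823 F in tool [-3.17 -8.28 -6.17] grip 0.193 tilt [-0.004  0.001]
```

Emit:
servo_tool(commands=[0,-0.0015,0.001,0,0,0,-1,0,-0.0015,0.0005,0,0,0,-1,0,-0.001,0,0,0,0,-1,0,0,0,0,0,0,-1])

```text
t: 19.4
tcp_pos: [0.5777, -0.2182, 0.0821]
tool_rot: [0.709, 0.706, -0.0, 0.003]
force: [-6.3, -2.3, 7.3]
finger_gap: 0.193
gripper_force: 31.6
```

```bash
python3 -c "
from h import *
gate()"
```

```text
t 19.4 gate deg -0.96 tool-implied -1.34 r mm 115.3 z 0.0821 F in tool [-2.32 -6.3  -7.32] grip 0.193 tilt [-0.004  0.004]
```

Emit:
servo_tool(commands=[0,-0.0015,0,0,0,0,-1,0,-0.0015,0,0,0,0,-1,0,-0.0015,0,0,0,0,-1,0,0,0,0,0,0,-1])

```text
t: 19.73
tcp_pos: [0.5772, -0.2183, 0.0821]
tool_rot: [0.709, 0.705, 0.001, 0.005]
force: [-2.9, -1.5, 6.3]
finger_gap: 0.2
gripper_force: 31.6
```

```bash
python3 -c "
from h import *
gate()"
```

```text
t 19.73 gate deg -0.73 tool-implied -1.29 r mm 115.3 z 0.0821 F in tool [-1.51 -2.85 -6.3 ] grip 0.2 tilt [-0.005  0.008]
```

Emit:
servo_tool(commands=[0,-0.0015,0,0,0,0,-1,0,-0.0015,0,0,0,0,-1,0,0,-0.001,0,0,0,-1,0,0,0,0,0,0,-1])

```text
t: 20.07
tcp_pos: [0.5771, -0.2183, 0.0821]
tool_rot: [0.709, 0.705, 0.002, 0.006]
force: [3.8, -2.1, 4.3]
finger_gap: 0.192
gripper_force: 31.6
```

Emit:
servo_tool(commands=[0,0,0,0,0,0,-0.2,0,0,0,0,0,0,-0.2,0,0,0,0,0,0,-0.2,0,0,0,0,0,0,-0.2,0,0,0,0,0,0,-0.2,0,0,0,0,0,0,-0.2])

```text
t: 20.57
tcp_pos: [0.5732, -0.2162, 0.0801]
tool_rot: [0.709, 0.705, 0.0, 0.001]
force: [0.1, 0.5, 0.0]
finger_gap: 0.398
gripper_force: 0.0
```

```bash
python3 -c "
from h import *
gate()"
```

```text
t 20.57 gate deg 1.34 tool-implied -1.28 r mm 113.4 z 0.0801 F in tool [ 0.51  0.07 -0.04] grip 0.398 tilt [-0.001  0.002]
```

The force reversed with no motion, so the lip holds the gate. Retreating upward.

Emit:
servo_tool(commands=[0,0.004,0,0,0,0,0.1,0,0.004,0,0,0,0,0.1,0,0,-0.01,0,0,0,0.1,0,0,-0.02,0,0,0,0.1,0,0,-0.04,0,0,0,0.1,0,0,-0.06,0,0,0,0.1,0,0,-0.07,0,0,0,0.1,0,0,-0.06,0,0,0,0.1,0,0,-0.03,0,0,0,0.1,0,0,0,0,0,0,0.1])

```text
t: 21.4
tcp_pos: [0.5798, -0.2177, 0.2315]
tool_rot: [0.709, 0.705, 0.002, 0.007]
force: [0.3, 0.1, 0.1]
finger_gap: 0.549
gripper_force: 0.0
```

```bash
python3 - <<'E'
from h import *
p=manip.snapshot("wrist");a=p["img"][:,:,::-1]
b=manip.snapshot("side")["img"][130:230,240:400,::-1]
cv2.imwrite("pics/fin.png",np.vstack([cv2.resize(a[20:320],(480,225)),cv2.resize(b,(480,300),interpolation=cv2.INTER_CUBIC)]))
E
```

```text
(no output)
```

View pics/fin.png

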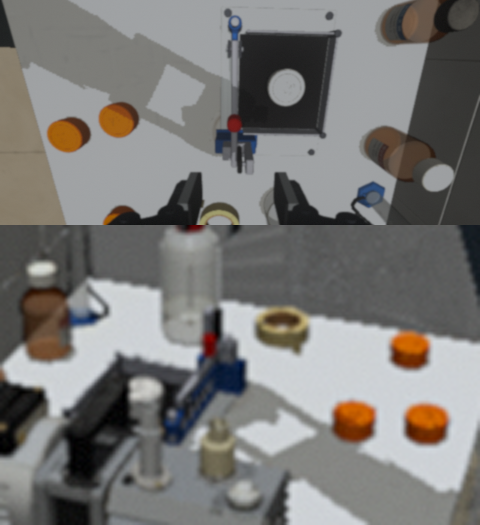

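The final view shows the tin upright in the pen at (287,87). The gate is closed along the gate line, and the bar lies level in the keeper at (240,155), with its knob at (234,124). The gripper is clear of everything.

```bash
python3 -c "
from station import manip
print(manip.sign_off())"
```

```text
the job is handed in; nothing more can be done
None
```

The tin stands upright on the pen floor and the gate is closed and latched; the bar dropped to its level height behind the lip and held when I pulled back on it. I handed the job in at about 21 s of the 72 s allowed.

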